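# Slide the loose baking ring along the tray's rim into its empty corner

## Task

One steel baking ring stands loose on the tray, off the far long rim. With the fingertips, first push it straight out against the far rim where it stands, then keep it against that rim and slide it along into the empty far corner until it touches both rims, so that the middle of the row is free for the next ring. Slide it flat on the tray, never lifting or tipping it, leave the other rings where they are, and take the fingers away.

Things in the scene. Friction and masses are not known exactly. Their poses are not given: they have to be found in the camera images.
- tray: Blue enamel baking tray lined with brown paper, fixed. Origin at bench height under its centre; x points to the far long rim (away from the robot), y left along the long rims, z up. Inside 230 mm (x) by 370 mm (y), inner corners rounded at 22 mm radius; floor 5 mm above the origin; rims upright, 20 mm above the floor, 4 mm thick plus a bead 5 mm wide outside along the top.
- left_corner (a point): Point on the tray's floor in the far left corner (+y): where the centre of a ring stands when it touches both rims there; 73 mm in x and 143 mm in y from the tray's centre.
- right_corner (a point): The same for the far right corner (-y): 73 mm in x and -143 mm in y from the tray's centre.
- loose_ring: The ring to move: open round steel ring, no bottom, 84 mm outside and 78 mm inside diameter, 26 mm high, 50 to 100 g, on the tray floor between the far corners, 15 to 40 mm off the far rim. It slides easily; closed fingertips put down inside it can push its wall from within. Origin on its axis at its underside.
- corner_ring: An equal ring that already stands in one of the two far corners (left or right; the other far corner is the empty one). Leave it. Origin on its axis at its underside.
- near_ring_a: An equal ring in the near row, left, near the near long rim. Leave it. Origin on its axis at its underside.
- near_ring_b: An equal ring in the near row, middle. Leave it. Origin on its axis at its underside.
- near_ring_c: An equal ring in the near row, right. Leave it. Origin on its axis at its underside.
- spare_ring: An equal ring standing on the bench beside the tray, on the left, meant for the middle of the far row later. Leave it. Origin on its axis at its underside.
Mind the look-alikes: they are no part of the job. What is shaped like the loose_ring but brown, green or purple is not meant.

How it is judged (in metres and radians):
On the way, in this order (a step that is already met when the one before it is completed fails the run):
1. the loose ring is against the far rim (within 4 mm) while still well short of the corner (its centre less than 90 mm to the side of the tray's middle) (x of loose_ring in the frame of tray above 0.069 m and y of loose_ring in the frame of tray between -0.09 and 0.09 m), for 0.1 s.
2. the loose ring is in the empty far corner, its centre within 5 mm of the corner point ((horizontal distance between loose_ring and left_corner below 0.005 m or horizontal distance between loose_ring and right_corner below 0.005 m)), for 0.2 s.
At the end, for the whole second after the job is handed in: The loose ring lies flat and at rest on the tray floor in the far corner that was empty, against both rims (its centre within 5 mm of the corner point), the other rings where they were ((horizontal distance between loose_ring and left_corner below 0.005 m or horizontal distance between loose_ring and right_corner below 0.005 m) and z of loose_ring in the frame of tray below 0.008 m and angle between loose_ring's own z axis and vertical below 0.05 rad and linear speed of loose_ring below 0.01 m/s); the robot touches nothing.
It fails at once if the loose ring is lifted more than 6 mm off the tray floor or tipped more than 0.2 rad (z of loose_ring in the frame of tray above 0.011 m or angle between loose_ring's own z axis and vertical above 0.2 rad).
It fails at once if the loose ring comes away from the far rim by more than 8 mm on its way along to the corner (centre more than 75 mm to the side of the tray's middle) (x of loose_ring in the frame of tray below 0.065 m and (y of loose_ring in the frame of tray above 0.075 m or y of loose_ring in the frame of tray below -0.075 m)).
It fails at once if another ring is moved by more than 10 mm (distance of any of corner_ring, near_ring_a, near_ring_b, near_ring_c, spare_ring from where it was at the start of the episode above 0.01 m).
It also fails if it takes over 38 s, if anything falls off the work surface, if the arm or the gripper's body presses on something with over 40 N, if the wrist force passes 120 N, or if a joint passes its speed limit or range.

## Robot

A 6-joint arm with a two-finger parallel gripper is mounted at the origin on the work surface. World frame = base frame: x ahead of the robot, y to its left, z up, the work surface at z = 0. Lengths are in mm, angles in rad, forces in N, time in s.
With the tool pointing down it reaches from about 275 to 1000 mm from the base axis. Payload 8.4 kg.
Tool frame: the origin (TCP) lies on the centre line of the jaws, within the pads' length; the fingertips stand 17 mm ahead of it and the grasp point (between the pads) lies 2 mm behind it (r.tcp_to_tips is the z of the fingertips in the tool frame, in mm); z points along the fingers, y is the direction in which the jaws open and shut (so a half turn about z gives the same grasp; the last joint's range is limited). The gripper opens to 85 mm and grips with 20 to 120 N. Pads are 22 mm wide; open, the fingers measure 114 mm over their backs; the gripper's body (76 mm by 85 mm) begins 54 mm behind the grasp point. The pads swing forward as they close: fully open they stand 13 mm farther back than shut.
Start: joints at [1.286, 0.353, 1.633, -0, 1.155, -0.002], TCP at [174.402, 600.177, 248.281] pointing down, gripper open.
Joint ranges: [-2.63, 2.63], [-0.92, 2.1], [0.06, 2.66], [-1.3, 4.44], [0, 2.69], [-3.02, 3.02]. Speed limits (rad/s): [2.22, 2.22, 2.79, 3.14, 3.14, 3.14].

## Interface

Orientations are given as [roll, pitch, yaw] about the fixed x, y, z axes, in that order (R = Rz(yaw) Ry(pitch) Rx(roll)).
In Python, from rig import r, cams, job gives the robot as it stands.
- The arm moves only by the tool drive_tool, never from a script. Its argument "deltas" is a list of rows, each a list of 4 numbers: the shift along the tool's x, y, z in cm, then the turn about the tool's z in rad. In form: [[x, y, z, roll], ...]. A call has 1 to 12 rows; each row shifts and turns the commanded pose from where the row before left it, along the tool's axes as they then stand; what a row does not reach is not made up. A row lasts 1/12 s, in which the tool goes at most 41.7 mm and 7.16 degrees, less where a joint would pass 70% of its speed; a pose out of reach is approached as far as the arm can. A call with a gripper value outside its range is refused whole. "jaw" is the closure, from 0 (fully open) to 1 (shut), set as the call begins (left out, the last holds). The fingers move at their own pace and stop on an object; "force" is the grip in N (left out, the last holds). Time passes only in rows, so rows that do not move let the fingers close. It gives the time, the measured TCP pose, the force and the opening at its end, in the units of the state.
- r.sense(): the state, without advancing time (a new reading comes with each control period).
- cams.grab_frame(name): name is "scene" or "side" or "wrist"; returns (picture, depth): 480x640x3 uint8, red, green, blue; 480x640 float32, mm along the optical axis (not along the pixel's ray), 0 where there is no reading.
- cams.camera_params(name): a dict with "fx", "fy", "cx", "cy" (pixels), "R" (3x3) and "t" (3): a world point X has camera coordinates R X + t. Camera axes: x right, y down, z forward; pixel columns grow to the right and rows downward; lengths in mm; the calibration is good to about 2 mm. A picture is of the moment at which its call begins: read the wrist's pose just before it. camera_params takes no time and is no camera call; for the wrist camera it gives the pose at the moment of the call.
- job.sign_off(): hands the job in, once; it reports no verdict.
The state is a dict: "clock": time; "qpos": joint angles; "qvel": joint speeds; "joint_efforts": joint torques, N m; "eef_pos": TCP position; "tcp_rot": TCP orientation; "contact_force": force on the tool from outside, world axes, zero at the start; "wrist_torque": the same for the moment, N m; "opening": opening from 0.0 (shut) to 1.0 (fully open).
Only numpy, scipy, OpenCV 4.12 (cv2) and the standard library are available. Lean on these libraries where they do the work, as an engineer would, in place of code of your own. Each camera call takes 0.05 s, during which the arm holds its last target. There are 200 camera calls.

## Working session

There is one attempt and no reset: what is moved stays moved. The work goes in short steps, Python scripts to look and compute and a tool call to move; the robot and the scene stay as the last step left them, time stands still between calls to the robot, and variables do not carry over. Pictures are saved under pics/ and viewed, about 8 in all and at most 12, crops included, and the job is handed in when it is done.

Besides the shell and the picture viewer there is one more tool, called after "Call:" as a command line: name --pt "numbers of a row" for each row, then --argument value for the rest. drive_tool: Moves the arm, as the interface text tells. Its arguments: {"type":"object","properties":{"deltas":{"type":"array"},"jaw":{"type":"number"},"force":{"type":"number"}},"required":["deltas"]}

```bash
mkdir -p pics; python3 - <<'E'
from rig import r,cams,job
import cv2,numpy as np
s=r.sense();print(s['clock'],s['eef_pos'],s['tcp_rot'],s['opening'],r.tcp_to_tips)
for n in("scene","side"):
    p,d=cams.grab_frame(n);cv2.imwrite(f'pics/{n}0.png',p[:,:,::-1]);np.save(f'pics/{n}0.npy',d)
    c=cams.camera_params(n);print(n,c)
E
```

```text
0.0 [174.28679545 599.7416754  247.55291443] [-3.14021174e+00  2.21998721e-05  2.85882607e+00] 1.0031233834529882 17.0
scene {'fx': 472.2617419670275, 'fy': 472.2617419670275, 'cx': 319.3374814940799, 'cy': 242.6276171242866, 'R': array([[-0.85334292,  0.52125266, -0.01007607],
       [ 0.30392842,  0.48167242, -0.82196058],
       [-0.42359578, -0.70447664, -0.56945525]]), 't': array([ 425.86843076, -194.60255095, 1124.990803  ])}
side {'fx': 458.55698709270064, 'fy': 458.55698709270064, 'cx': 320.03430240009396, 'cy': 243.39606195463605, 'R': array([[ 0.94798863, -0.3177525 ,  0.01873266],
       [-0.21177626, -0.67356456, -0.70813954],
       [ 0.23763076,  0.66734109, -0.70582398]]), 't': array([-515.00073909,  265.45938874,  608.50559863])}
```

View pics/scene0.png

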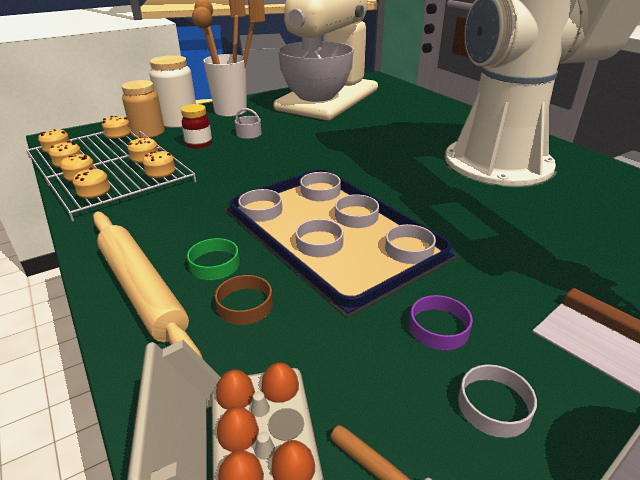

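View pics/side0.png

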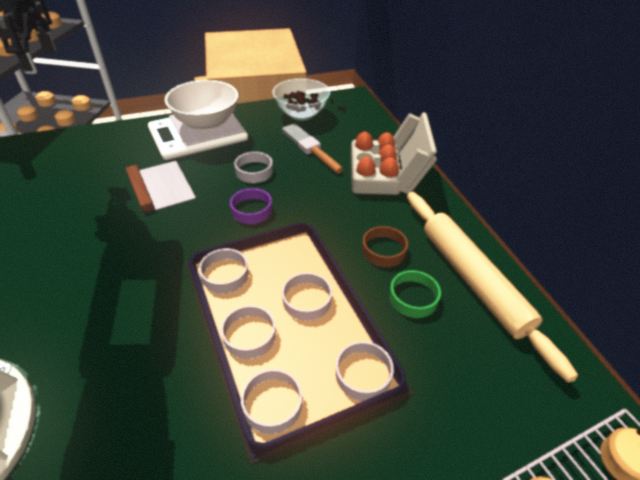

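Candidates in the side view:
- loose steel ring in the far row: (307,297)
- corner ring: (365,370)
- near rings: (224,270), (249,332), (271,402)
- spare: (253,166)
- look-alikes: purple (251,205), brown (385,246), green (415,293)

I choose (307,297). The empty far corner is the left one (+y), around (300,240). Next I measure from the depth images.

```bash
cat > h.py <<'E'
import numpy as np,cv2
from scipy.optimize import least_squares
def cloud(d,c):
    v,u=np.mgrid[:480,:640]
    P=np.stack([(u-c['cx'])/c['fx']*d,(v-c['cy'])/c['fy']*d,d],-1)
    W=(P-c['t'])@c['R']; W[d<=0]=np.nan
    return W
def circ(P,c0,R=40.5):
    P=P[np.hypot(*(P-c0).T)<60]
    f=least_squares(lambda c:np.hypot(*(P-c).T)-R,c0,loss='soft_l1',f_scale=1.5)
    return f.x,len(P),np.median(abs(f.fun))
def pix(c,u,v,z):
    d=c['R'].T@np.array([(u-c['cx'])/c['fx'],(v-c['cy'])/c['fy'],1]);o=-c['R'].T@c['t']
    return o+d*(z-o[2])/d[2]
E
python3 - <<'E'
from rig import cams
from h import *
c0=dict(loose=(307,285),corner=(365,358),na=(224,258),nb=(249,320),nc=(271,388))
cs=cams.camera_params('side')
for n in('side','scene'):
    c=cams.camera_params(n);W=cloud(np.load(f'pics/{n}0.npy'),c);img=cv2.imread(f'pics/{n}0.png').astype(int)
    print(n,'paper z',np.nanmedian(W[340,290] if n=='side' else W[255,360]))
    z=W[...,2];m=(z>26.5)&(z<36)
    for k,(u,v) in c0.items():
        g=pix(cs,u,v+8,31)[:2]; print(k,g.round(),*circ(W[m][:,:2],g))
    b=img[...,0]-img[...,2]; mm=(z>14)&(z<29)&(b>15)&(abs(img[...,1]-img[...,2])<25)
    mk=cv2.morphologyEx(mm.astype(np.uint8),cv2.MORPH_OPEN,np.ones((2,2)))
    nl,l,st,_=cv2.connectedComponentsWithStats(mk);k=1+np.argmax(st[1:,4]);print(st[k])
    Q=W[(l==k)][:,:2].astype(np.float32);print(len(Q),cv2.minAreaRect(Q))
p=cv2.imread('pics/side0.png')[190:470,170:430];cv2.imwrite('pics/crop.png',cv2.resize(p,None,fx=2.1,fy=2.1,interpolation=3))
E
```

```text
side paper z 6.654174251435973
loose [543.  69.] [544.21904852  73.14546967] 296 0.7822050104647076
corner [583. -87.] [582.40028009 -85.76262511] 417 0.7979998804274544
na [423. 170.] [422.19110993 172.09690053] 275 0.87886399230036
nb [437.  30.] [436.13400174  33.15034656] 356 0.7831476005711409
nc [441. -89.] [442.30648752 -89.53561292] 456 0.8150016851444057
[ 449    0  191  125 1014]
1014 ((1548.8575439453125, 855.367431640625), (15.1093111038208, 1000.5101318359375), 0.0015958357835188508)
scene paper z 141.8231725438581
loose [543.  69.] [544.05172147  73.65538394] 347 0.8008896145028075
corner [583. -87.] [582.92826737 -85.44433899] 333 1.1717496631862119
na [423. 170.] [422.01785828 172.81751767] 379 0.8420958585450364
nb [437.  30.] [435.76816129  33.93972926] 300 0.9580740050307028
nc [441. -89.] [442.32932094 -89.38709688] 262 1.0038018678294698
[ 264  231  189   74 1141]
1141 ((527.1289672851562, 176.6978759765625), (171.97830200195312, 332.980224609375), 57.952659606933594)
```

View pics/crop.png

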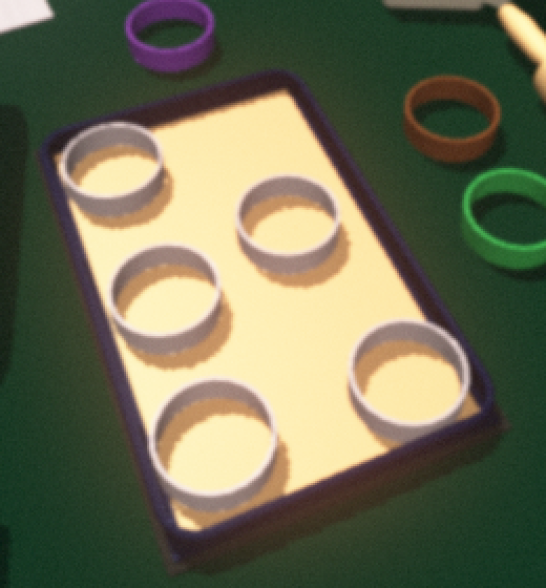

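The crop confirms the loose ring at crop (288,222), with the far-left corner (285,85) empty. Next I fit the tray pose from the rim points.

```bash
python3 - <<'E'
from rig import cams
from h import *
rings=np.array([[544.1,73.4],[582.6,-85.6],[422.1,172.4],[436,33.5],[442.3,-89.5]])
A=[]
for n in('side','scene'):
    c=cams.camera_params(n);W=cloud(np.load(f'pics/{n}0.npy'),c);P=W[(W[...,2]>21)&(W[...,2]<28)]
    P=P[(P[:,0]>330)&(P[:,0]<720)&(P[:,1]>-200)&(P[:,1]<300),:2]
    P=P[np.min(np.hypot(*(P[:,None]-rings).transpose(2,0,1)),1)>49]
    def f(p,P=P):
        a=p[2];q=(P-p[:2])@np.array([[np.cos(a),-np.sin(a)],[np.sin(a),np.cos(a)]])
        k=np.abs(q)-np.array([119.5,189.5])+26
        return np.hypot(*np.maximum(k,0).T)+np.minimum(k.max(1),0)-26
    def fit(p0): return least_squares(f,p0,loss='cauchy',f_scale=3)
    s=min((fit([x,40,a]) for x in(495,515,535) for a in(.1,.2,.3,0)),key=lambda s:s.cost)
    t=s.x;R=np.array([[np.cos(t[2]),-np.sin(t[2])],[np.sin(t[2]),np.cos(t[2])]])
    print(n,len(P),t,np.median(abs(s.fun)),s.fun.std());A.append(t)
    print(((rings-t[:2])@R).round(1).tolist(),'Lcorner',t[:2]+R@[73,143],'rim below loose', )
E
```

```text
side 3096 [5.00845641e+02 4.76351439e+01 9.12058156e-02] 1.96876695319202 23.36065839814354
[[45.4, 21.7], [69.3, -140.1], [-67.1, 131.4], [-65.9, -8.2], [-70.8, -131.2]] Lcorner [560.51786918 196.68958086] rim below loose
scene 2405 [5.01285784e+02 4.78926896e+01 9.32279624e-02] 2.3454196024761416 32.6814117675053
[[45.0, 21.4], [68.5, -140.5], [-67.3, 131.3], [-66.3, -8.3], [-71.5, -131.3]] Lcorner [560.65648064 197.06748774] rim below loose
```

Both cameras agree:

| Item | Measured value |
|---|---|
| Tray centre | (501, 47.8) |
| Tray yaw | 0.092 rad |
| Loose ring in the tray frame | (45.2, 21.5), so 28 mm off the rim |
| Left corner point in the world frame | about (560.6, 196.9) |

Tool y already points 21° rimward of tray +y, which suits the slide. I'll approach with the jaws closed.

Call:
drive_tool --pt "-2.28 -1.83 0 0" --pt "-2.28 -1.83 0 0" --pt "-2.28 -1.83 0 0" --pt "-2.28 -1.83 0 0" --pt "-2.28 -1.83 0 0" --pt "-2.28 -1.83 0 0" --pt "-2.28 -1.83 0 0" --pt "-2.28 -1.83 0 0" --pt "-2.28 -1.83 0 0" --pt "-2.28 -1.83 0 0" --pt "-2.28 -1.83 0 0" --jaw 1 --force 40

```text
clock: 1.02
eef_pos: [359.5, 335.5, 248.1]
tcp_rot: [-3.141, -0.0, 2.859]
contact_force: [-0.2, 0.4, 0.1]
opening: 0.003
```

Call:
drive_tool --pt "-2.28 -1.83 1 0" --pt "-2.28 -1.83 1 0" --pt "-2.28 -1.83 1 0" --pt "-2.28 -1.83 1 0" --pt "-2.28 -1.83 1 0" --pt "-2.28 -1.83 1 0" --pt "-2.28 -1.83 1 0" --pt "-2.28 -1.83 1 0" --pt "-2.28 -1.83 1 0" --pt "-2.28 -1.83 1 0" --pt "-2.28 -1.83 1 0" --pt "0 0 0 0"

```text
clock: 2.02
eef_pos: [545.4, 70.1, 136.5]
tcp_rot: [-3.14, -0.0, 2.857]
contact_force: [-0.5, 0.4, -0.5]
opening: -0.003
```

```bash
cat > look.py <<'E'
import sys
from rig import r,cams
from h import *
def main(tag,view=True):
    s=r.sense();print(s['clock'],s['eef_pos'].round(1),s['contact_force'].round(1))
    T=np.array([501.1,47.8]);a=.0922;R=np.array([[np.cos(a),-np.sin(a)],[np.sin(a),np.cos(a)]])
    for n in('side','scene','wrist'):
        c=cams.camera_params(n);p,d=cams.grab_frame(n);W=cloud(d,c);P=W[(W[...,2]>26.5)&(W[...,2]<36)][:,:2]
        if n=='wrist': cv2.imwrite(f'pics/{tag}.png',p[:,:,::-1])
        else: cv2.imwrite(f'pics/{tag}_{n}.png',p[:,:,::-1])
        g=np.array([float(x) for x in sys.argv[2:4]])
        g=T+R@g
        try:
            x,k,e=circ(P,g);print(n,x.round(1),'tray',((x-T)@R).round(1),k,round(e,2))
        except Exception as ex: print(n,ex)
    print('tcp in tray',((s['eef_pos'][:2]-T)@R).round(1))
main(sys.argv[1])
E
python3 look.py w1 45 21.5
```

```text
2.0167 [545.4  70.1 136.5] [-0.5  0.4 -0.5]
side [544.2  73. ] tray [45.2 21.2] 308 0.85
scene [544.   73.6] tray [45.1 21.7] 349 0.84
wrist [542.5  74. ] tray [43.6 22.3] 2399 0.84
tcp in tray [46.1 18.1]
```

View pics/w1.png

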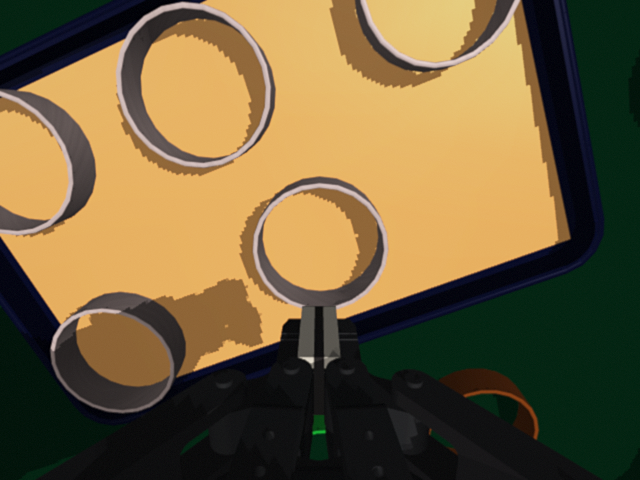

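The wrist view shows the loose ring at (320,242) just ahead of the closed fingertips at (320,310), with the empty far-left corner at about (580,250). I'll centre and lower inside it, with the tips at about z=10.

Call:
drive_tool --pt "0.1 0.12 1 0" --pt "0.1 0.13 1 0" --pt "0 0 1.2 0" --pt "0 0 1.2 0" --pt "0 0 1.2 0" --pt "0 0 1.2 0" --pt "0 0 1 0" --pt "0 0 1 0" --pt "0 0 1 0" --pt "0 0 1 0" --pt "0 0 0 0" --pt "0 0 0 0"

```text
clock: 3.17
eef_pos: [542.2, 76.5, 29.7]
tcp_rot: [-3.141, -0.001, 2.859]
contact_force: [0.3, -0.2, -0.6]
opening: -0.003
```

Call:
drive_tool --pt "-0.47 0.18 0 0" --pt "-0.47 0.18 0 0" --pt "-0.47 0.18 0 0" --pt "-0.47 0.18 0 0" --pt "-0.47 0.18 0 0" --pt "-0.37 0.15 0 0" --pt "-0.37 0.15 0 0" --pt "-0.37 0.15 0 0" --pt "-0.37 0.15 0 0" --pt "-0.28 0.11 0 0" --pt "0 0 0 0"

```text
clock: 4.08
eef_pos: [587.2, 80.6, 30.3]
tcp_rot: [3.141, 0.001, 2.859]
contact_force: [-0.6, 0.2, 0.8]
opening: 0.001
```

```bash
python3 look.py w2 66 22
```

```text
4.0833 [587.2  80.6  30.3] [-0.6  0.2  0.8]
side [561.3  77.9] tray [62.8 24.4] 273 1.13
scene [561.4  78. ] tray [62.8 24.5] 340 1.09
wrist [560.   78.6] tray [61.5 25.2] 8020 1.11
tcp in tray [88.8 24.8]
```

Call:
drive_tool --pt "-0.14 0.055 0 0" --pt "-0.14 0.055 0 0" --pt "-0.14 0.055 0 0" --pt "-0.14 0.055 0 0" --pt "-0.14 0.055 0 0" --pt "-0.14 0.055 0 0" --pt "0 0 0 0" --pt "0 0 0 0"

```text
clock: 4.9
eef_pos: [595.6, 81.4, 30.3]
tcp_rot: [3.142, 0.0, 2.859]
contact_force: [0.5, 0.3, 0.3]
opening: -0.001
```

```bash
python3 look.py w3 72 24
```

```text
4.9 [595.6  81.4  30.3] [0.5 0.3 0.3]
side [569.2  79.8] tray [70.8 25.6] 281 1.17
scene [569.8  79.6] tray [71.3 25.4] 365 1.06
wrist [568.4  80.5] tray [70.  26.3] 8655 1.15
tcp in tray [97.2 24.8]
```

Call:
drive_tool --pt "-0.09 0.037 0 0" --pt "-0.09 0.037 0 0" --pt "-0.09 0.037 0 0" --pt "0 0 0 0" --pt "0 0 0 0"

```text
clock: 5.47
eef_pos: [597.4, 81.7, 30.1]
tcp_rot: [-3.141, -0.002, 2.859]
contact_force: [-5.0, -0.2, 3.0]
opening: 0.0
```

```bash
python3 look.py w4 73 24
```

```text
5.4667 [597.4  81.7  30.1] [-5.  -0.2  3. ]
side [569.6  83.9] tray [71.5 29.7] 281 1.02
scene [570.   83.8] tray [72.  29.5] 374 1.07
wrist [568.5  84.6] tray [70.5 30.4] 9083 1.16
tcp in tray [99.  24.9]
```

Step 1 is met: about 5 N against the rim, with ring y about 30 in the tray frame. I'll now shift the fingers inside the ring to its corner-side wall and start the slide.

Call:
drive_tool --pt "0.46 0.41 0 0" --pt "0.46 0.41 0 0" --pt "0.46 0.41 0 0" --pt "0.46 0.41 0 0" --pt "0.46 0.41 0 0" --pt "0.46 0.41 0 0" --pt "0.11 0.28 0 0" --pt "0.11 0.28 0 0" --pt "0.11 0.28 0 0" --pt "0.11 0.28 0 0" --pt "0.11 0.28 0 0" --pt "0 0 0 0"

```text
clock: 6.62
eef_pos: [577.4, 128.5, 30.3]
tcp_rot: [3.141, 0.0, 2.859]
contact_force: [-0.3, 0.3, -0.4]
opening: -0.001
```

```bash
python3 look.py w5 72 44
```

```text
6.6167 [577.4 128.5  30.3] [-0.3  0.3 -0.4]
side [567.6 105.5] tray [71.5 51.4] 272 1.02
scene [567.6 106.2] tray [71.6 52. ] 375 1.14
wrist [566.8 106.7] tray [70.8 52.6] 6328 1.13
tcp in tray [83.4 73.3]
```

Call:
drive_tool --pt "0.172 0.47 0 0" --pt "0.172 0.47 0 0" --pt "0.172 0.47 0 0" --pt "0.172 0.47 0 0" --pt "0.172 0.47 0 0" --pt "0.172 0.47 0 0" --pt "0.172 0.47 0 0" --pt "0.172 0.47 0 0" --pt "0 0 0 0"

```text
clock: 7.52
eef_pos: [574.7, 169.0, 30.3]
tcp_rot: [3.141, 0.0, 2.859]
contact_force: [-0.8, -1.3, 0.1]
opening: -0.002
```

```bash
python3 look.py w6 72 92
```

```text
7.5167 [574.7 169.   30.3] [-0.8 -1.3  0.1]
side [563.5 146.9] tray [71.3 92.9] 265 0.99
scene [563.4 147.4] tray [71.2 93.4] 378 1.27
wrist [562.7 148.1] tray [70.6 94.2] 6402 1.11
tcp in tray [ 84.4 113.9]
```

Call:
drive_tool --pt "0.178 0.47 0 0" --pt "0.178 0.47 0 0" --pt "0.178 0.47 0 0" --pt "0.178 0.47 0 0" --pt "0.178 0.47 0 0" --pt "0.178 0.47 0 0" --pt "0.178 0.47 0 0" --pt "0.178 0.47 0 0" --pt "0 0 0 0"

```text
clock: 8.42
eef_pos: [571.5, 209.1, 30.3]
tcp_rot: [3.141, 0.0, 2.859]
contact_force: [0.1, 1.0, 0.4]
opening: -0.002
```

Call:
drive_tool --pt "0.07 0.187 0 0" --pt "0.07 0.187 0 0" --pt "0.07 0.187 0 0" --pt "0 0 0 0" --pt "0 0 0 0"

```text
clock: 8.83
eef_pos: [571.0, 214.0, 30.3]
tcp_rot: [3.142, 0.0, 2.859]
contact_force: [-0.5, 0.1, -0.4]
opening: -0.0
```

```bash
python3 look.py w7 72 139
```

```text
8.8333 [571.  214.   30.3] [-0.5  0.1 -0.4]
side [559.3 192. ] tray [ 71.2 138.2] 245 1.07
scene [559.3 192.9] tray [ 71.3 139.1] 412 1.2
wrist [558.4 194.6] tray [ 70.6 140.9] 8141 1.25
tcp in tray [ 84.9 159.1]
```

Call:
drive_tool --pt "0.035 0.093 0 0" --pt "0.035 0.093 0 0" --pt "0.035 0.093 0 0" --pt "0.035 0.093 0 0" --pt "0 0 0 0" --pt "0 0 0 0"

```text
clock: 9.48
eef_pos: [570.5, 217.8, 30.2]
tcp_rot: [-3.141, -0.0, 2.859]
contact_force: [-1.3, -2.4, 0.3]
opening: -0.004
```

Call:
drive_tool --pt "0.035 0.093 0 0" --pt "0.035 0.093 0 0" --pt "0 0 0 0" --pt "0 0 0 0"

```text
clock: 9.82
eef_pos: [569.9, 219.0, 30.0]
tcp_rot: [-3.14, -0.001, 2.859]
contact_force: [-1.6, -7.1, -0.0]
opening: -0.005
```

```bash
python3 look.py w8 72 142
```

```text
9.8167 [569.9 219.   30. ] [-1.6 -7.1 -0. ]
side [559.3 195.1] tray [ 71.5 141.3] 264 1.13
scene [559.2 196.5] tray [ 71.5 142.7] 424 1.14
wrist [558.3 197.9] tray [ 70.8 144.2] 8381 1.2
tcp in tray [ 84.3 164.2]
```

View pics/w8_side.png

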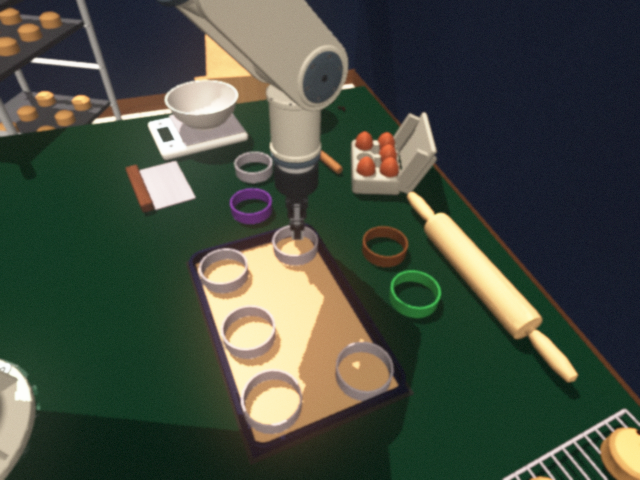

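The picture shows the ring in the far-left corner at (296,245), with the fingers at its corner-side wall. About 7 N is pushing back from the end rim. I'll back off to the ring's centre, then lift.

Call:
drive_tool --pt "0.06 -0.36 0 0" --pt "0.06 -0.36 0 0" --pt "0.06 -0.36 0 0" --pt "0.06 -0.36 0 0" --pt "0.06 -0.36 0 0" --pt "0.06 -0.36 0 0" --pt "0 0 0 0" --pt "0 0 -1 0" --pt "0 0 -1.5 0" --pt "0 0 -1.5 0" --pt "0 0 -1.5 0" --pt "0 0 -1.5 0"

```text
clock: 10.97
eef_pos: [561.2, 200.4, 101.8]
tcp_rot: [3.141, 0.0, 2.859]
contact_force: [0.1, -0.1, 0.4]
opening: -0.004
```

Call:
drive_tool --pt "0 0 -1.5 0" --pt "0 0 -1.5 0" --pt "0 0 -1.5 0" --pt "0 0 -1.5 0" --pt "0 0 -1.5 0" --pt "0 0 0 0" --pt "0 0 0 0"

```text
clock: 11.55
eef_pos: [561.6, 200.5, 176.5]
tcp_rot: [3.14, 0.002, 2.859]
contact_force: [-0.3, -0.1, -0.4]
opening: 0.001
```

```bash
python3 look.py w9 72 142; for g in "69 -140" "-67 131" "-66 -8" "-71 -131"; do python3 look.py wx $g | grep -E 'side|scene'; done
```

```text
11.55 [561.6 200.5 176.5] [-0.3 -0.1 -0.4]
side [559.5 195.5] tray [ 71.7 141.7] 245 0.91
scene [559.6 196.3] tray [ 71.9 142.5] 508 0.93
wrist [558.4 197.9] tray [ 70.9 144.2] 2747 1.66
tcp in tray [ 74.4 146.5]
side [582.4 -85.8] tray [  68.7 -140.5] 415 0.79
scene [582.9 -85.4] tray [  69.2 -140.2] 324 1.24
side [422.2 172.3] tray [-67.1 131.2] 274 0.77
scene [421.6 172.8] tray [-67.6 131.7] 378 0.9
side [436.2  33.1] tray [-66.   -8.6] 350 0.82
scene [435.7  33.7] tray [-66.4  -8. ] 254 0.86
side [442.4 -89.6] tray [ -71.1 -131.4] 469 0.83
scene [442.1 -89.3] tray [ -71.3 -131.1] 252 0.96
  return _methods._mean(a, axis=axis, dtype=dtype,
  ret = ret.dtype.type(ret / rcount)
```

View pics/w9.png

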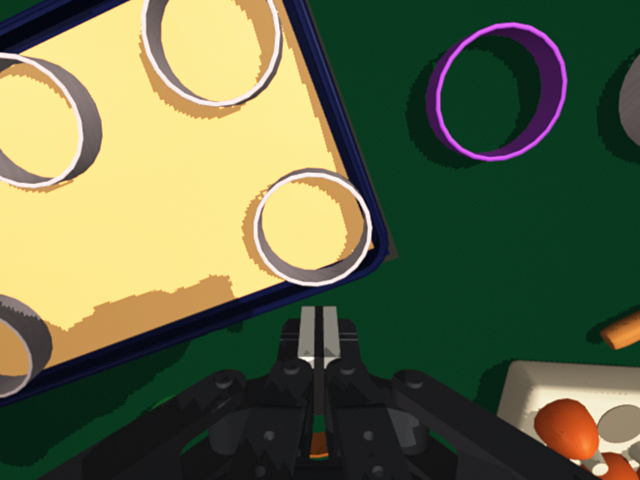

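The wrist view shows the ring at (313,227) flat in the corner against both rims, with the fingers clear above it. I'm handing in.

```bash
python3 -c "
from rig import job;print(job.sign_off())"
```

```text
the job is handed in; nothing more can be done
None
```

I pushed the loose ring straight out against the far rim from inside, with about 5 N of contact. I then slid it along the rim into the empty far-left corner until about 7 N came back, moved the fingers off its wall and lifted them clear. The job was handed in after about 12 s of the 38 s allowed; the system reports no verdict.

**Last checks:**
- **Loose ring:** the two fixed cameras put it at about (71.8, 142.1) mm in the tray frame; the corner point is (73, 143). It looks flat and touching both rims.
- **Other rings in the tray:** each one read within 1 mm of its starting position.
- **Spare ring:** I did not re-measure it; the arm never went low near it.
- **Disagreement:** the wrist camera gave (70.9, 144.2), about 1–2.5 mm off the other two. That is about the calibration error and still within the 5 mm limit.

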